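# Tip the crates, send the stamped one to dispatch

## Task

First tip both empty grey crates over, away from you, so that each lies on its far long side with its underside towards you. Then gently push the one with the ring stamped underneath, still lying like that, straight ahead until its leading rim lies over the white dispatch tape, and leave the plain one lying short of the tape. Only push with the fingers: grip and lift nothing, and leave the other things on the worktop where they are.

Things in the scene. Friction and masses are not known exactly. Their poses are not given: they have to be found in the camera images.
- crate_stamped: open grey plastic crate with a dark ring and bar (38 mm) stamped underneath, unseen until tipped; stands in either of the two places. 46 mm deep (x), 120 wide (y), 86 high (z), walls 4 mm, 0.2 kg; 3 mm high feet at the corners. Origin: centre of the underside, in the plane of the feet. Upright at the start, z up to the open rim, x away from the robot within 0.6 rad, robot-side face at x = -23 mm.
- crate_plain: the other crate, underside plain; same size and axes. Either crate, pushed forward near the top of its robot-side face, pivots on its far bottom edge and past about 35 degrees falls by itself on its far long side; it then lies 46 mm high, its own x pointing down, its own z (rim) away from the robot, its underside facing the robot.
- crate_stamped_rim (a point): centre of the open rim of the stamped crate, 86 mm from the underside; when the crate lies tipped over, this is the middle of its leading (far) edge, 23 mm above the worktop.
- crate_plain_rim (a point): the same point of the plain crate.
- crate_stamped_center (a point): middle of the stamped crate, half-way up (43 mm from the underside): 43 mm above the worktop when upright, at most 49 mm while it tips, 23 mm when it lies.
- crate_plain_center (a point): the same point of the plain crate.
- dispatch_tape: the dispatch line: a white tape stuck flat on the worktop (under 1 mm thick, with a thin dark line along each edge), 26 mm wide (its x, pointing away from the robot) and 450 mm long (its y), beyond the crates. Origin: its centre.
- loupe: black watchmaker's loupe standing on the worktop between and in front of the crates, 38 mm across, 30 mm high; bystander. Origin: centre of its underside.
- glue_tube: small glue tube lying to the left, 80x25x18 mm; bystander. Origin: centre of its underside.
- parts_jar_1: screw-top jar with a black cap, 37 mm across, 50 mm high, beyond the left end of the tape; bystander. Origin: centre of its underside.
- toggle_clip: small metal clip lying on the worktop in front of the left crate, 51x26x14 mm; bystander. Origin: centre of its underside.
- screw_packet: small card packet, 30x54x12 mm, to the left near the robot; bystander. Origin: centre of its underside.

How it is judged:
By the outcome, as a careful person would: the job done as asked, in the order asked, and still so for the second after the job is handed in, with the robot touching nothing.
It also fails if it takes over 70 s, if anything falls off the work surface, if the arm or the gripper's body presses on something with over 40 N, if the wrist force passes 120 N, or if a joint passes its speed limit or range.

## Robot

A 7-joint arm with a two-finger parallel gripper is mounted at the origin on a cart in front of the work surface, level with it; the furniture and walls round the work are solid. World frame = base frame: x ahead of the robot, y to its left, z up, the work surface at z = 0. Lengths are in m, angles in degrees, forces in N, time in s.
With the tool pointing down it reaches from about 0.425 to 1.025 m from the base axis. Payload 9.4 kg.
Tool frame: the origin (TCP) lies at the very end of the fingers, on their centre line; the grasp point (between the pads) lies 19 mm behind it (ctrl.grasp_offset is the distance from the TCP to the grasp point, in m); z points along the fingers, y is the direction in which the jaws open and shut (so a half turn about z gives the same grasp; the last joint's range is limited). The gripper opens to 93 mm and grips with 3 to 60 N. Pads are 15 mm wide; open, the fingers measure 128 mm over their backs; the gripper's body (75 mm by 188 mm) begins 65 mm behind the grasp point.
Start: joints at [-78.822, 34.337, -0.143, 91.639, 0.103, 54.024, -4.572], TCP at [0.195, 0.698, 0.219] pointing down, gripper open.
Joint ranges: [-147.43, 147.43], [-19.82, 112.94], [-74.19, 73.91], [6.32, 146.72], [-59.91, 239.91], [6.04, 106.73], [-150.56, 150.56]. Speed limits (degrees/s): [127.2, 127.2, 172.46, 172.46, 180, 180, 180].

## Interface

Orientations are given as [roll, pitch, yaw] about the fixed x, y, z axes, in that order (R = Rz(yaw) Ry(pitch) Rx(roll)).
In Python, from plant import ctrl gives the robot as it stands.
- The arm moves only by the tool play_rows, never from a script. Its argument "motion" is a list that holds one entry, the list of rows, each a list of 7 numbers: the shift along the world's x, y, z in m, then the turn, a rotation vector about the world's x, y, z in degrees, then the opening in per cent of the stroke, from 0 (shut) to 100 (fully open). A call has exactly 5 rows; each row shifts and turns the commanded pose from where the row before left it; what a row does not reach is not made up. A row lasts 1/10 s, in which the tool goes at most 50 mm and 8.59 degrees, less where a joint would pass 70% of its speed; a pose out of reach is approached as far as the arm can. A call is refused whole if a number of a shift passes 0.05 or a number of a turn 8.59, either way. A call with a gripper value outside its range is refused whole. The fingers move at their own pace and stop on an object; the grip force is fixed at half the most. Time passes only in rows, so rows that do not move let the fingers close, or fill a call up. It gives the time, the measured TCP pose, the force and the opening at its end, in the units of the state.
- ctrl.state(): the state, without advancing time (a new reading comes with each control period).
- ctrl.capture(name): name is "side" or "top" or "wrist"; returns a dict with "color" (384x512x3 uint8, red, green, blue), "z_map" (384x512 float32, m along the optical axis (not along the pixel's ray), 0 where there is no reading), "fovy" (degrees; the focal length in pixels is half the picture's height over the tangent of half this angle, whatever the lens; pixels are square), "cx", "cy" (the principal point, pixels), "rvec" (rotation vector, rad) and "tvec" (3), from world to camera coordinates, as OpenCV has them. Camera axes: x right, y down, z forward; pixel columns grow to the right and rows downward; lengths in m; the calibration is good to about 2 mm. A picture is of the moment at which its call begins.
- ctrl.finish_job(): hands the job in, once; it reports no verdict.
The state is a dict: "clock": time; "joint_positions": joint angles; "qd": joint speeds; "joint_efforts": joint torques, N m; "tool_pos": TCP position; "orientation": TCP orientation; "ft_force": force on the tool from outside, world axes, zero at the start; "torque": the same for the moment, N m; "opening": opening from 0.0 (shut) to 1.0 (fully open).
Only numpy, scipy, OpenCV 4.12 (cv2) and the standard library are available. Lean on these libraries where they do the work, as an engineer would, in place of code of your own. Each camera call takes 0.05 s, during which the arm holds its last target.

## Working session

There is one attempt and no reset: what is moved stays moved. The work goes in short steps, Python scripts to look and compute and a tool call to move; the robot and the scene stay as the last step left them, time stands still between calls to the robot, and variables do not carry over. Pictures are saved under pics/ and viewed, and the job is handed in when it is done.

Besides the shell and the picture viewer there is one more tool, called after "Request:" by a JSON object that holds its "op" and its "data", one argument or row to a line. play_rows: Moves the arm, as the interface text tells. Its arguments: {"type":"object","properties":{"motion":{"type":"array","items":{"type":"array","items":{"type":"array","items":{"type":"number"}}}}},"required":["motion"]}

```bash
mkdir -p pics; ls; cat > h.py <<'E'
import numpy as np, cv2
from plant import ctrl
def cap(n,fn=None):
    c=ctrl.capture(n)
    c['f']=c['color'].shape[0]/2/np.tan(np.radians(c['fovy']/2))
    c['R']=cv2.Rodrigues(np.array(c['rvec'],float))[0]; c['t']=np.array(c['tvec'],float).reshape(3)
    if fn: cv2.imwrite('pics/'+fn,c['color'][:,:,::-1])
    return c
def pts(c):
    z=c['z_map']; v,u=np.indices(z.shape)
    P=np.stack([(u-c['cx'])/c['f']*z,(v-c['cy'])/c['f']*z,z],-1)
    W=(P-c['t'])@c['R']; W[z==0]=np.nan
    return W
def ray(c,u,v,h):
    d=c['R'].T@np.array([(u-c['cx'])/c['f'],(v-c['cy'])/c['f'],1]); o=-c['R'].T@c['t']
    return o+d*(h-o[2])/d[2]
E
python3 - <<'E'
from h import *
for n in ['top','side','wrist']:
    c=cap(n,n+'0.png'); print(n,c['fovy'],c['cx'],c['cy'],-c['R'].T@c['t'], c['R'][2])
print(ctrl.state())
E
```

```text
pics
top 54.41210610185995 254.9479667851117 193.50401755204908 [0.35148268 0.25061311 0.91855211] [ 0.10698857  0.02043739 -0.99405018]
side 43.658887733296545 252.91409119149583 191.86721141040326 [ 0.11964011 -0.70718725  0.91757175] [ 0.25864021  0.73613649 -0.62546648]
wrist 66.5442889194201 251.95414978456688 192.49022043131885 [0.13044085 0.71558792 0.38303504] [ 0.22875985 -0.06472776 -0.9713286 ]
{'clock': 0.15, 'joint_positions': array([-78.82281012,  34.37588099,  -0.14486228,  91.66843026,
         0.1029272 ,  54.02397981,  -4.57204798]), 'qd': array([ 0.01651718, -0.12289734,  0.03430177, -0.09911865,  0.02884458,
        0.05393371,  0.13108388]), 'joint_efforts': array([ 3.41584469e-03, -7.65586925e+01,  1.49924062e+00, -2.52562666e+01,
       -5.22876112e-02,  1.48270314e-02,  1.08472434e-04]), 'tool_pos': array([0.19454383, 0.69804513, 0.21794698]), 'orientation': array([-1.79932168e+02,  6.86005036e-03,  1.64430891e+02]), 'ft_force': array([-0.56332173,  0.51959752,  0.43515957]), 'torque': array([ 0.02972885, -0.0326826 , -0.02198265]), 'opening': 0.9991627934091497}
```

View pics/top0.png

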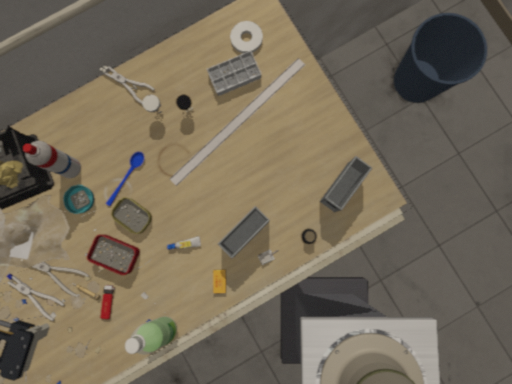

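View pics/side0.png

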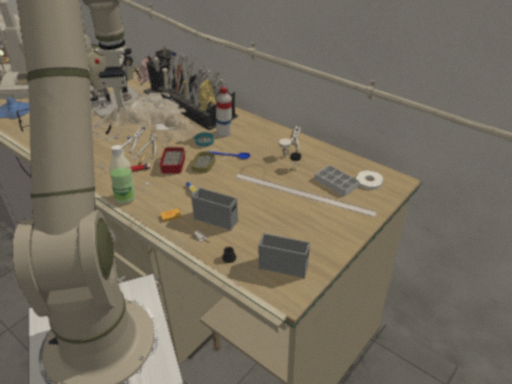

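View pics/wrist0.png

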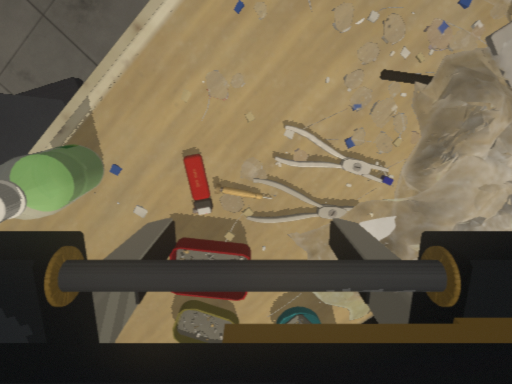

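The top view shows the crates at about (245,232) and (346,184). The tape runs from (175,181) to (301,63), the loupe is at (309,237), the clip at (267,257), the jar at (184,102), the tube at (184,243) and the packet at (220,281). Next I'll measure their positions.

```bash
python3 - <<'E'
from h import *
T=cap('top'); S=cap('side')
for n,c in(('top',T),('side',S)):
    W=pts(c); img=c['color'].astype(int)
    print(n,'table z',np.nanmedian(W[...,2][(W[...,0]>.4)&(W[...,0]<.8)&(abs(W[...,1])<.25)]))
    sat=img.max(2)-img.min(2)
    m=(W[...,2]>.078)&(W[...,2]<.095)&(W[...,0]>.38)&(W[...,0]<.8)&(abs(W[...,1])<.4)&(sat<40)
    k,l,st,ce=cv2.connectedComponentsWithStats(m.astype(np.uint8),connectivity=8)
    for i in range(1,k):
        if st[i,4]<25: continue
        q=W[l==i]; r=cv2.minAreaRect(q[:,:2].astype(np.float32)*1000); print('rim',st[i],r,np.median(q[:,2]))
    m2=(W[...,2]>.007)&(W[...,2]<.07)&(W[...,0]>.35)&(W[...,0]<1.1)&(abs(W[...,1])<.45)
    if n=='top':
      k,l,st,ce=cv2.connectedComponentsWithStats(m2.astype(np.uint8),connectivity=8)
      for i in range(1,k):
        if st[i,4]<12: continue
        q=W[l==i]; print('obj',ce[i].round(),st[i,4],q.mean(0).round(3),q.min(0).round(3),q.max(0).round(3))
# tape
for c in(T,S):
    img=c['color'].astype(int); W=pts(c)
    m=(img.min(2)>165)&(img.max(2)-img.min(2)<45)&(abs(W[...,2])<.01)&(W[...,0]>.5)&(W[...,0]<1.1)
    k,l,st,ce=cv2.connectedComponentsWithStats(m.astype(np.uint8))
    for i in range(1,k):
        if st[i,4]<100: continue
        v,u=np.nonzero(l==i); P=np.array([ray(c,a,b,0)[:2] for a,b in zip(u,v)]); print('tape',st[i],cv2.minAreaRect(P.astype(np.float32)*1000),cv2.boxPoints(cv2.minAreaRect(P.astype(np.float32)*1000)).round())
E
```

```text
top table z 0.001697368889471448
rim [324 156  48  54 317] ((464.88079833984375, 59.531349182128906), (46.45631790161133, 121.04174041748047), 52.8288688659668) 0.08633890352839105
rim [240 206  29  15  82] ((397.45367431640625, 269.9413757324219), (62.20439529418945, 31.455015182495117), 89.79393768310547) 0.0868504307856423
obj [197.   8.] 465 [0.92  0.414 0.034] [0.898 0.351 0.007] [0.955 0.45  0.07 ]
obj [240.  54.] 1370 [0.806 0.306 0.016] [0.701 0.252 0.007] [0.897 0.388 0.03 ]
obj [185. 102.] 165 [0.667 0.437 0.049] [0.651 0.424 0.009] [0.686 0.45  0.057]
obj [332. 191.] 177 [0.45  0.087 0.041] [0.404 0.043 0.007] [0.524 0.113 0.07 ]
obj [348. 183.] 609 [0.472 0.046 0.022] [0.414 0.01  0.007] [0.52  0.094 0.07 ]
obj [249. 224.] 388 [0.375 0.283 0.016] [0.351 0.243 0.007] [0.41  0.328 0.067]
obj [307. 231.] 44 [0.357 0.144 0.02 ] [0.35  0.125 0.007] [0.362 0.156 0.035]
side table z -0.0025007807000607986
rim [222 194  15  16  72] ((395.8109130859375, 264.2674255371094), (31.388368606567383, 63.00736618041992), 0.1670626550912857) 0.08442737308278626
rim [258 233  52  24 378] ((462.91937255859375, 55.737693786621094), (50.4771614074707, 120.27777862548828), 53.72526931762695) 0.08437820483560063
```

```bash
python3 - <<'E'
from h import *
T=cap('top'); S=cap('side')
for n,c in(('top',T),('side',S)):
    W=pts(c); img=c['color'].astype(int)
    sat=img.max(2)-img.min(2)
    roi=(W[...,0]>.2)&(W[...,0]<1.1)&(W[...,1]>-.3)&(W[...,1]<.6)
    m=(W[...,2]>.078)&(W[...,2]<.095)&roi&(sat<40)
    k,l,st,ce=cv2.connectedComponentsWithStats(m.astype(np.uint8),connectivity=8)
    for i in range(1,k):
        if st[i,4]<25: continue
        q=W[l==i]; r=cv2.minAreaRect(q[:,:2].astype(np.float32)*1000); print(n,'rim',st[i],r,np.median(q[:,2]).round(4)); print(cv2.boxPoints(r).round().tolist())
    m2=(W[...,2]>.008)&(W[...,2]<.07)&roi
    k,l,st,ce=cv2.connectedComponentsWithStats(m2.astype(np.uint8),connectivity=8)
    for i in range(1,k):
        if st[i,4]<12: continue
        q=W[l==i]; print('obj',ce[i].round(),st[i,4],q.mean(0).round(3),q.min(0).round(3),q.max(0).round(3))
    m=(img.min(2)>150)&(sat<45)&(abs(W[...,2])<.012)&roi
    k,l,st,ce=cv2.connectedComponentsWithStats(m.astype(np.uint8))
    for i in range(1,k):
        if st[i,4]<100: continue
        v,u=np.nonzero(l==i); P=np.array([ray(c,a,b,0)[:2] for a,b in zip(u,v)]); r=cv2.minAreaRect(P.astype(np.float32)*1000);print('tape',st[i],r,cv2.boxPoints(r).round().tolist())
E
```

```text
top rim [113   0  76  41 365] ((861.8947143554688, 513.9435424804688), (5.146038055419922, 198.71661376953125), 29.491355895996094) 0.0863
[[811.0, 599.0], [909.0, 426.0], [913.0, 429.0], [815.0, 602.0]]
top rim [324 156  48  54 318] ((464.60302734375, 59.697879791259766), (46.3430290222168, 120.05329132080078), 52.650848388671875) 0.0863
[[403.0, 78.0], [498.0, 5.0], [526.0, 42.0], [431.0, 115.0]]
top rim [217 206  52  52 282] ((356.12725830078125, 295.0149841308594), (45.574195861816406, 119.02684783935547), 44.790645599365234) 0.0866
[[298.0, 321.0], [382.0, 237.0], [414.0, 269.0], [330.0, 353.0]]
obj [165.  24.] 1504 [0.875 0.492 0.038] [0.811 0.351 0.008] [0.955 0.6   0.07 ]
obj [240.  53.] 1328 [0.807 0.305 0.016] [0.701 0.252 0.008] [0.895 0.389 0.03 ]
obj [139.  84.] 66 [0.732 0.562 0.01 ] [0.718 0.527 0.008] [0.742 0.595 0.014]
obj [147. 101.] 309 [0.672 0.529 0.049] [0.644 0.499 0.008] [0.728 0.599 0.063]
obj [183. 102.] 208 [0.667 0.44  0.05 ] [0.65  0.424 0.008] [0.687 0.459 0.057]
obj [332. 192.] 173 [0.449 0.088 0.04 ] [0.404 0.043 0.008] [0.525 0.114 0.07 ]
obj [131. 1
[... 2466 characters left out ...]
2 0.047] [0.399 0.349 0.07 ]
obj [215. 215.] 740 [0.349 0.271 0.039] [0.296 0.231 0.008] [0.413 0.32  0.07 ]
obj [170. 214.] 154 [0.238 0.352 0.013] [0.211 0.336 0.008] [0.264 0.371 0.017]
obj [198. 233.] 60 [0.292 0.244 0.012] [0.278 0.229 0.008] [0.305 0.26  0.017]
obj [284. 245.] 288 [0.472 0.074 0.059] [0.422 0.04  0.044] [0.516 0.106 0.07 ]
obj [228. 253.] 158 [0.343 0.134 0.02 ] [0.326 0.119 0.008] [0.36  0.154 0.033]
obj [282. 263.] 855 [0.453 0.037 0.04 ] [0.402 0.002 0.008] [0.524 0.077 0.07 ]
tape [238 175 137  40 358] ((635.4442138671875, 309.72174072265625), (14.29656982421875, 442.3041687011719), 43.91902542114258) [[477.0, 464.0], [784.0, 145.0], [794.0, 155.0], [487.0, 474.0]]
```

The measurements from the two views agree to within about 4 mm:

| Item | Centre (x, y) m | Yaw | Height |
|---|---|---|---|
| Left crate | (0.355, 0.293) | 45° | rim at about 0.085 m |
| Right crate | (0.464, 0.058) | 52.5° | rim at about 0.085 m |
| Tape | (0.636, 0.310) | normal at about 43.9° | flat |

Next I'll check for obstacles on the way over.

```bash
python3 - <<'E'
from h import *
T=cap('top'); W=pts(T)
m=(W[...,2]>.09)&(W[...,2]<.6)&(W[...,0]>-.1)&(W[...,0]<.9)&(W[...,1]>-.3)&(W[...,1]<.95)
k,l,st,ce=cv2.connectedComponentsWithStats(m.astype(np.uint8),connectivity=8)
for i in range(1,k):
    if st[i,4]<12: continue
    q=W[l==i]; print(ce[i].round(),st[i,4],q.mean(0).round(3),q.min(0).round(3),q.max(0).round(3))
E
```

```text
[60. 33.] 9177 [0.769 0.669 0.185] [0.661 0.449 0.09 ] [0.9   0.858 0.323]
[ 14. 142.] 144 [0.561 0.818 0.093] [0.499 0.784 0.09 ] [0.597 0.854 0.109]
[  8. 168.] 481 [0.495 0.806 0.126] [0.46  0.783 0.09 ] [0.549 0.843 0.159]
[ 43. 155.] 824 [0.52  0.721 0.141] [0.496 0.705 0.09 ] [0.552 0.757 0.182]
[ 28. 173.] 12 [0.49  0.783 0.092] [0.483 0.78  0.091] [0.495 0.788 0.094]
[ 18. 347.] 1939 [0.181 0.626 0.332] [0.136 0.601 0.219] [0.217 0.667 0.35 ]
[145. 339.] 951 [0.141 0.49  0.139] [0.105 0.463 0.09 ] [0.165 0.526 0.18 ]
[382. 376.] 775 [0.067 0.014 0.131] [ 0.039 -0.054  0.09 ] [0.077 0.063 0.191]
```

Request:
{"op": "play_rows", "data": {
  "motion": [
    [[0.03, -0.02, 0.0, 0, 0, -8, 50], [0.04, -0.04, 0.0, 0, 0, -8, 50], [0.04, -0.04, 0.0, 0, 0, -8, 50], [0.04, -0.04, 0.0, 0, 0, -8, 50], [0.04, -0.04, 0.0, 0, 0, -8, 50]]
  ]
}}

```text
clock: 0.9
tool_pos: [0.3673, 0.5355, 0.2189]
orientation: [180.0, -0.0, 124.1]
ft_force: [0.9, 0.0, -0.1]
opening: 0.619
```

Request:
{"op": "play_rows", "data": {
  "motion": [
    [[0.0, -0.024, 0.0, 0, 0, -8, 50], [0.0, -0.024, 0.0, 0, 0, -8, 50], [0.0, -0.024, 0.0, 0, 0, -8, 50], [0.0, -0.024, 0.0, 0, 0, -8, 50], [0.0, -0.024, 0.0, 0, 0, -8, 50]]
  ]
}}

```text
clock: 1.4
tool_pos: [0.366, 0.4161, 0.2188]
orientation: [180.0, -0.0, 84.1]
ft_force: [0.3, 0.0, 0.1]
opening: 0.501
```

Request:
{"op": "play_rows", "data": {
  "motion": [
    [[0.0, -0.024, 0.0, 0, 0, -8, 50], [0.0, -0.024, 0.0, 0, 0, -8, 50], [0.0, -0.024, 0.0, 0, 0, -8, 50], [0.0, -0.024, 0.0, 0, 0, -8, 50], [0.0, -0.024, 0.0, 0, 0, -7.4, 50]]
  ]
}}

```text
clock: 1.9
tool_pos: [0.366, 0.2962, 0.2188]
orientation: [-180.0, -0.0, 44.7]
ft_force: [-0.5, 0.3, 0.8]
opening: 0.505
```

```bash
python3 - <<'E'
from h import *
s=ctrl.state(); print(s['joint_positions'].round(1),s['tool_pos'],s['orientation'],s['opening'])
E
```

```text
[-72.6  19.5  35.4 125.5 -17.7  39.7 -70.2] [0.36601431 0.29616257 0.21883499] [-1.79982836e+02 -2.98672262e-02  4.47122161e+01] 0.5048021554024431
```

Request:
{"op": "play_rows", "data": {
  "motion": [
    [[-0.01, -0.01, 0.0, -4.2, 4.2, 0, 50], [-0.02, -0.016, 0.0, -4.2, 4.2, 0, 50], [-0.02, -0.017, 0.0, 0, 0, 0, 50], [0, 0, 0, 0, 0, 0, 50], [0, 0, 0, 0, 0, 0, 50]]
  ]
}}

```text
clock: 2.4
tool_pos: [0.3162, 0.2542, 0.2188]
orientation: [-180.0, 11.8, 45.0]
ft_force: [0.6, 0.1, -0.3]
opening: 0.499
```

Request:
{"op": "play_rows", "data": {
  "motion": [
    [[0, 0, -0.04, 0, 0, 0, 50], [0, 0, -0.04, 0, 0, 0, 50], [0, 0, -0.04, 0, 0, 0, 50], [0, 0, -0.024, 0, 0, 0, 50], [0, 0, 0, 0, 0, 0, 50]]
  ]
}}

```text
clock: 2.9
tool_pos: [0.316, 0.2537, 0.0725]
orientation: [180.0, 12.1, 45.0]
ft_force: [0.4, 0.1, 1.0]
opening: 0.5
```

```bash
python3 - <<'E'
from h import *
cap('side','s1.png');cap('top','t1.png')
s=ctrl.state(); print(s['joint_positions'].round(1),s['tool_pos'],s['orientation'],s['ft_force'])
E
```

```text
[-63.8  35.   25.4 132.2 -27.2  30.6 -60.8] [0.31672509 0.25409962 0.07488519] [179.9948661   11.88987975  44.99451424] [ 0.7531056  -0.30194864  0.54830216]
```

View pics/s1.png

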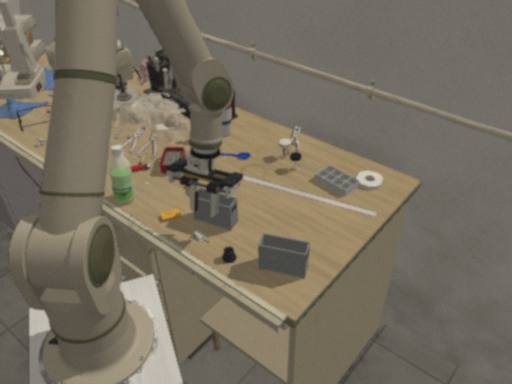

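View pics/t1.png

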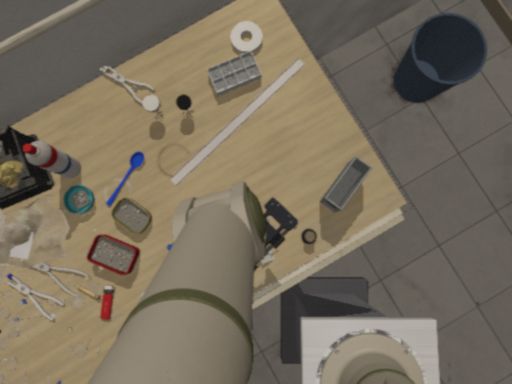

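Request:
{"op": "play_rows", "data": {
  "motion": [
    [[0.006, 0.006, 0, 0, 0, 0, 50], [0.006, 0.006, 0, 0, 0, 0, 50], [0.003, 0.003, 0, 0, 0, 0, 50], [0.003, 0.003, 0, 0, 0, 0, 50], [0.003, 0.003, 0, 0, 0, 0, 50]]
  ]
}}

```text
clock: 3.5
tool_pos: [0.3371, 0.2752, 0.0749]
orientation: [-180.0, 11.9, 45.0]
ft_force: [0.0, -1.2, 2.0]
opening: 0.5
```

Request:
{"op": "play_rows", "data": {
  "motion": [
    [[0.003, 0.003, 0, 0, 0, 0, 50], [0.003, 0.003, 0, 0, 0, 0, 50], [0.003, 0.003, 0, 0, 0, 0, 50], [0.003, 0.003, 0, 0, 0, 0, 50], [0.003, 0.003, 0, 0, 0, 0, 50]]
  ]
}}

```text
clock: 4.0
tool_pos: [0.3524, 0.2902, 0.0746]
orientation: [-180.0, 11.9, 45.0]
ft_force: [-0.6, -0.1, 2.2]
opening: 0.5
```

```bash
python3 - <<'E'
from h import *
cap('side','s2.png')
s=ctrl.state(); print(s['joint_positions'].round(1),s['tool_pos'],s['orientation'],s['ft_force'])
E
```

```text
[-64.2  37.1  26.5 125.7 -26.2  35.3 -62.3] [0.35301579 0.29088393 0.07454619] [179.99457845  11.82327748  45.04034877] [-0.41016906  1.41178748  0.10184609]
```

View pics/s2.png

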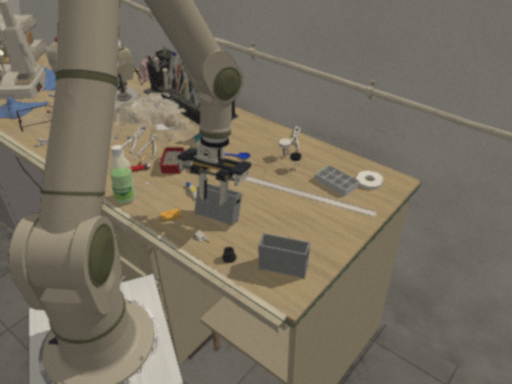

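The crate is starting to lean, with the fingers behind its rim at about (215,190). I'll keep pushing slowly.

Request:
{"op": "play_rows", "data": {
  "motion": [
    [[0.003, 0.003, 0, 0, 0, 0, 50], [0.003, 0.003, 0, 0, 0, 0, 50], [0.003, 0.003, 0, 0, 0, 0, 50], [0.003, 0.003, 0, 0, 0, 0, 50], [0.003, 0.003, 0, 0, 0, 0, 50]]
  ]
}}

```text
clock: 4.55
tool_pos: [0.3674, 0.3053, 0.0746]
orientation: [-180.0, 11.9, 45.0]
ft_force: [-0.2, 0.4, 0.2]
opening: 0.504
```

Request:
{"op": "play_rows", "data": {
  "motion": [
    [[0.003, 0.003, 0, 0, 0, 0, 50], [0.003, 0.003, 0, 0, 0, 0, 50], [0.003, 0.003, 0, 0, 0, 0, 50], [0.0, 0.0, 0, 0, 0, 0, 50], [0, 0, 0, 0, 0, 0, 50]]
  ]
}}

```text
clock: 5.05
tool_pos: [0.376, 0.3139, 0.0746]
orientation: [-180.0, 11.9, 45.0]
ft_force: [-1.0, 0.8, -0.8]
opening: 0.498
```

```bash
python3 - <<'E'
from h import *
cap('side','s3.png');cap('top','t3.png')
s=ctrl.state(); print(s['joint_positions'].round(1),s['tool_pos'],s['orientation'],s['ft_force'])
E
```

```text
[-64.3  38.6  27.1 121.5 -25.8  38.3 -63.3] [0.37586644 0.31376753 0.07458344] [-179.99228821   11.9015973    45.02203456] [-0.02981919  0.4595993  -0.12736826]
```

View pics/s3.png

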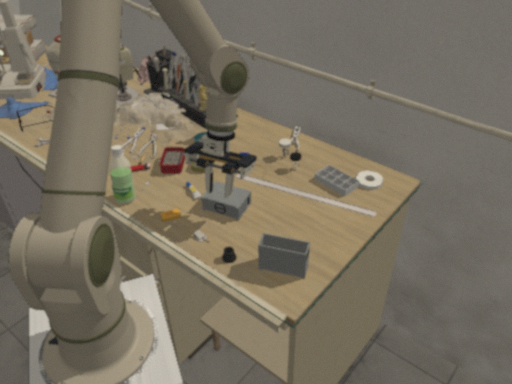

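View pics/t3.png

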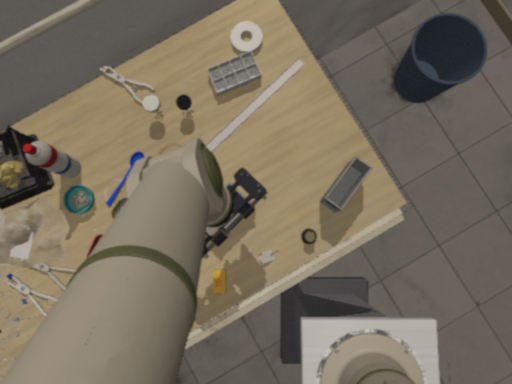

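The left crate now lies on its far side and its ring shows at side (221,207), so it is the stamped one. Next is the right crate.

Request:
{"op": "play_rows", "data": {
  "motion": [
    [[0, 0, 0.04, 0, 0, 0, 50], [0, 0, 0.04, 0, 0, 0, 50], [0.0, -0.02, 0.02, 0, 0, 0, 50], [0.005, -0.035, 0, 0, 0, 2.4, 50], [0.005, -0.035, 0, 0, 0, 1, 50]]
  ]
}}

```text
clock: 5.65
tool_pos: [0.386, 0.2235, 0.1753]
orientation: [-180.0, 11.8, 48.6]
ft_force: [0.5, -0.9, -0.1]
opening: 0.497
```

Request:
{"op": "play_rows", "data": {
  "motion": [
    [[0.005, -0.035, 0, 0, 0, 1, 50], [0.005, -0.035, 0, 0, 0, 1, 50], [0.005, -0.035, 0, 0, 0, 1, 50], [0.005, -0.035, 0, 0, 0, 1, 50], [0.005, -0.035, 0, 0, 0, 0, 50]]
  ]
}}

```text
clock: 6.15
tool_pos: [0.4108, 0.0476, 0.1747]
orientation: [-180.0, 11.9, 52.5]
ft_force: [0.2, 0.4, 0.3]
opening: 0.5
```

```bash
python3 - <<'E'
from h import *
s=ctrl.state(); print(s['joint_positions'].round(1),s['tool_pos'],s['orientation'],s['ft_force'])
E
```

```text
[-45.2  24.6  35.3 129.4  -9.7  39.7 -40.9] [0.41078459 0.04758921 0.17471146] [-179.98071059   11.87195654   52.47974037] [0.15669412 0.44904265 0.32403777]
```

Now to (0.4265, 0.0097), then down 0.100 m.

Request:
{"op": "play_rows", "data": {
  "motion": [
    [[0.008, -0.019, 0, 0, 0, 0, 50], [0.008, -0.019, 0, 0, 0, 0, 50], [0, 0, -0.04, 0, 0, 0, 50], [0, 0, -0.04, 0, 0, 0, 50], [0, 0, -0.02, 0, 0, 0, 50]]
  ]
}}

```text
clock: 6.65
tool_pos: [0.4262, 0.0107, 0.0726]
orientation: [-179.9, 12.0, 52.4]
ft_force: [-0.0, -0.1, 0.6]
opening: 0.497
```

```bash
python3 - <<'E'
from h import *
cap('side','s4.png');cap('top','t4.png')
s=ctrl.state(); print(s['joint_positions'].round(1),s['tool_pos'],s['orientation'],s['ft_force'])
E
```

```text
[-33.   35.5  26.6 132.4 -16.7  25.1 -31.4] [0.42570672 0.0104547  0.07288235] [-179.85272274   12.07799552   52.42452833] [ 1.07383075 -0.09420711 -0.48084455]
```

View pics/s4.png

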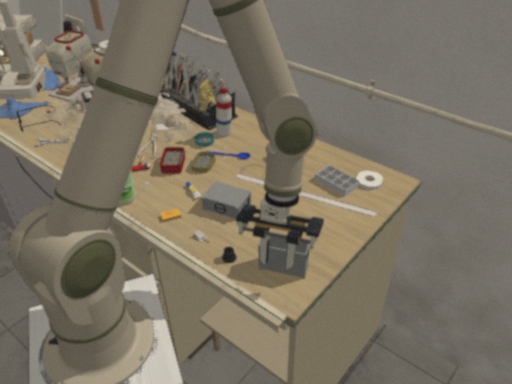

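View pics/t4.png

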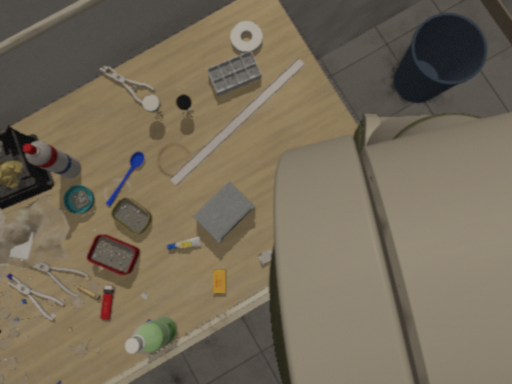

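The left crate is flat at top (225,212). The fingers are behind the right crate, so I'll push it at 52.4°.

Request:
{"op": "play_rows", "data": {
  "motion": [
    [[0.0055, 0.007, 0, 0, 0, 0, 50], [0.0055, 0.007, 0, 0, 0, 0, 50], [0.0026, 0.0034, 0, 0, 0, 0, 50], [0.0026, 0.0034, 0, 0, 0, 0, 50], [0.0026, 0.0034, 0, 0, 0, 0, 50]]
  ]
}}

```text
clock: 7.25
tool_pos: [0.446, 0.0355, 0.0752]
orientation: [180.0, 11.9, 52.5]
ft_force: [-0.7, -1.4, 1.6]
opening: 0.503
```

Request:
{"op": "play_rows", "data": {
  "motion": [
    [[0.0026, 0.0034, 0, 0, 0, 0, 50], [0.0026, 0.0034, 0, 0, 0, 0, 50], [0.0026, 0.0034, 0, 0, 0, 0, 50], [0.0026, 0.0034, 0, 0, 0, 0, 50], [0.0026, 0.0034, 0, 0, 0, 0, 50]]
  ]
}}

```text
clock: 7.75
tool_pos: [0.459, 0.0524, 0.0746]
orientation: [-180.0, 11.9, 52.4]
ft_force: [-0.2, -1.5, 0.5]
opening: 0.499
```

Request:
{"op": "play_rows", "data": {
  "motion": [
    [[0.0026, 0.0034, 0, 0, 0, 0, 50], [0.0026, 0.0034, 0, 0, 0, 0, 50], [0.0026, 0.0034, 0, 0, 0, 0, 50], [0.0026, 0.0034, 0, 0, 0, 0, 50], [0.0026, 0.0034, 0, 0, 0, 0, 50]]
  ]
}}

```text
clock: 8.25
tool_pos: [0.4722, 0.0695, 0.0746]
orientation: [-180.0, 11.9, 52.4]
ft_force: [0.3, 0.6, -0.5]
opening: 0.499
```

Request:
{"op": "play_rows", "data": {
  "motion": [
    [[0.0026, 0.0034, 0, 0, 0, 0, 50], [0.0, 0.0, 0, 0, 0, 0, 50], [0.0, 0.0, 0, 0, 0, 0, 50], [0, 0, 0, 0, 0, 0, 50], [0, 0, 0, 0, 0, 0, 50]]
  ]
}}

```text
clock: 8.75
tool_pos: [0.4743, 0.0724, 0.0746]
orientation: [-180.0, 11.9, 52.4]
ft_force: [0.0, 0.1, -0.6]
opening: 0.505
```

```bash
python3 - <<'E'
from h import *
cap('side','s5.png')
s=ctrl.state(); print(s['joint_positions'].round(1),s['tool_pos'],s['orientation'],s['ft_force'])
E
```

```text
[-38.4  37.6  27.6 125.  -17.7  31.6 -36.2] [0.47435012 0.07238701 0.07464696] [-179.99183855   11.8876454    52.41522901] [ 0.169194    0.43031797 -0.11035073]
```

View pics/s5.png

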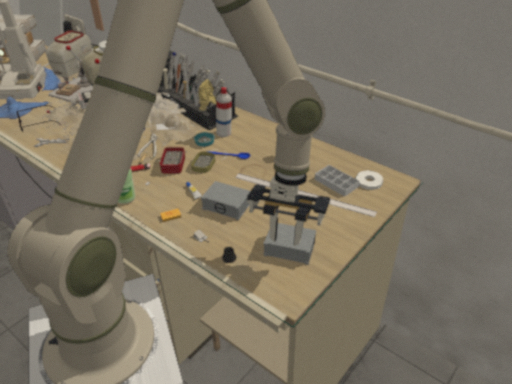

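Both crates are lying down, and the right one's underside at side (290,245) is plain. I'll measure the stamped crate's lying pose now, and lift the tool clear.

Request:
{"op": "play_rows", "data": {
  "motion": [
    [[0, 0, 0.04, 0, 0, 0, 50], [0, 0, 0.04, 0, 0, 0, 50], [0.0, 0.0, 0.02, 0, 0, 0, 50], [0, 0, 0, 0, 0, 0, 50], [0, 0, 0, 0, 0, 0, 50]]
  ]
}}

```text
clock: 9.3
tool_pos: [0.4743, 0.0728, 0.1745]
orientation: [-180.0, 11.8, 52.4]
ft_force: [-0.8, 0.4, 0.9]
opening: 0.499
```

```bash
cat > ca.py <<'E'
from h import *
def meas(n,fn=None,box=(.3,.75,.15,.6)):
    c=cap(n,fn); W=pts(c); img=c['color'].astype(int); sat=img.max(2)-img.min(2)
    m=(W[...,2]>.036)&(W[...,2]<.056)&(W[...,0]>box[0])&(W[...,0]<box[1])&(W[...,1]>box[2])&(W[...,1]<box[3])&(sat<40)
    k,l,st,ce=cv2.connectedComponentsWithStats(m.astype(np.uint8),connectivity=8)
    for i in range(1,k):
        if st[i,4]<200: continue
        q=W[l==i]; r=cv2.minAreaRect(q[:,:2].astype(np.float32)*1000)
        print(n,st[i],np.round(r[0]),np.round(r[1],1),round(r[2],1),np.median(q[:,2]).round(4),cv2.boxPoints(r).round().tolist())
        b=cv2.boxPoints(r)/1000; nv=np.array([.7206,.6934]); sv=np.array([.6934,-.7206]); print('d',(b@nv-.6733).round(4),'s',((b-[.636,.310])@sv).round(3))
E
python3 -c "
from ca import *
meas('top','t6.png'); meas('side'); meas('side',None,(.4,.65,-.1,.25)); meas('top',None,(.4,.65,-.1,.25))"
```

```text
top [291 159  15  30 243] [493. 167.] [33.1 68.3] 89.5 0.0472 [[458.0, 151.0], [527.0, 150.0], [527.0, 183.0], [459.0, 184.0]]
d [-0.2387 -0.1899 -0.1667 -0.2155] s [-0.008  0.039  0.016 -0.032]
top [ 193  181   62   62 1827] [404. 343.] [ 86.  119.5] 44.9 0.047 [[332.0, 355.0], [416.0, 271.0], [477.0, 331.0], [393.0, 416.0]]
d [-0.1878 -0.1857 -0.0998 -0.1018] s [-0.244 -0.124 -0.126 -0.245]
side [200 181  51  29 878] [404. 341.] [ 92.1 122.5] 44.7 0.0468 [[328.0, 352.0], [414.0, 265.0], [479.0, 330.0], [393.0, 417.0]]
d [-0.1928 -0.1912 -0.0991 -0.1007] s [-0.244 -0.122 -0.123 -0.245]
side [ 263  222   53   33 1175] [505. 112.] [ 92.3 122.6] 54.4 0.0465 [[428.0, 110.0], [528.0, 39.0], [581.0, 114.0], [482.0, 185.0]]
d [-0.2885 -0.2661 -0.1753 -0.1977] s [-0.     0.12   0.103 -0.017]
top [291 138  38  61 844] [506. 115.] [ 85.1 120.3] 52.9 0.0469 [[432.0, 117.0], [528.0, 45.0], [580.0, 112.0], [484.0, 185.0]]
d [-0.2806 -0.2617 -0.1777 -0.1966] s [-0.002  0.117  0.103 -0.016]
```

View pics/t6.png

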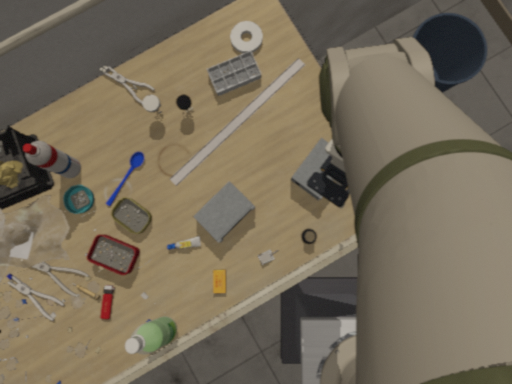

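The stamped crate lies at centre (0.404, 0.342) with yaw 45° and its rim about 101 mm short of the tape's centre line. I want a closer look at the thin ring near the tape's left end, at top (173,160).

```bash
python3 - <<'E'
from h import *
T=cap('top'); W=pts(T)
im=T['color'][125:205,130:230,::-1]; a=cv2.resize(im,None,fx=6,fy=6,interpolation=cv2.INTER_CUBIC)
cv2.imwrite('pics/z.png',a)
S=cap('side'); cv2.imwrite('pics/z2.png',cv2.resize(S['color'][130:230,180:300,::-1],None,fx=6,fy=6,interpolation=cv2.INTER_CUBIC))
print(W[140:185,150:200,2].max(), ray(T,173,160,0), [ray(T,173+17*np.cos(x),160+17*np.sin(x),0)@np.array([.7206,.6934,0])-.6733 for x in np.arange(0,6.28,.5)])
E
```

```text
nan [0.53602811 0.47495248 0.        ] [np.float64(0.012367387358651727), np.float64(0.0008725354436583954), np.float64(-0.0004856883898785025), np.float64(0.008580107583382457), np.float64(0.02587175978212297), np.float64(0.04722410902836671), np.float64(0.06746242255246582), np.float64(0.08162054278642827), np.float64(0.08616641644062684), np.float64(0.07992715796513228), np.float64(0.064431854630419), np.float64(0.04353595815660616), np.float64(0.02242008963132558)]
```

View pics/z.png

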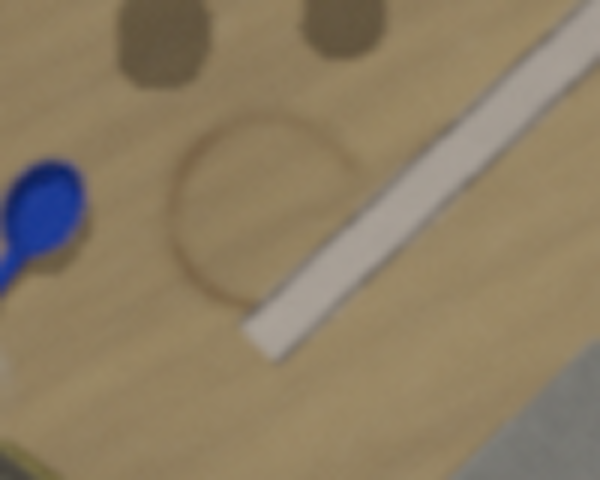

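View pics/z2.png

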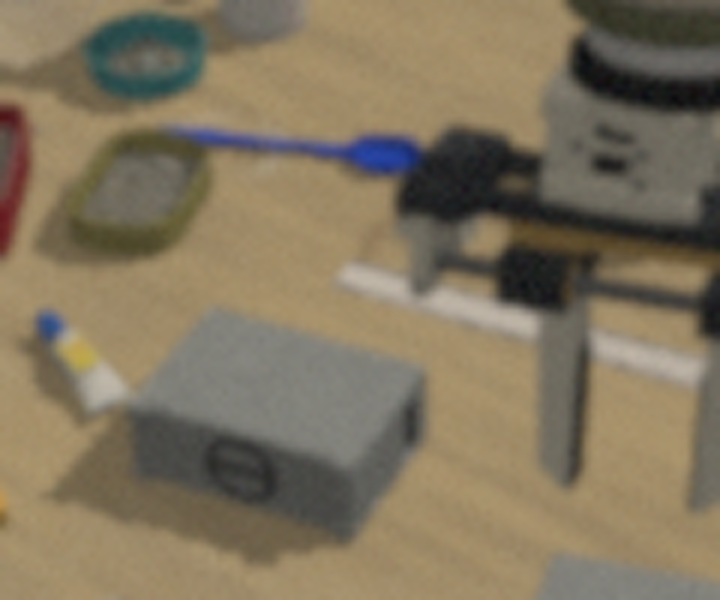

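The ring is only a stain that runs under the tape. Next I'll move behind the stamped crate with the tool vertical.

Request:
{"op": "play_rows", "data": {
  "motion": [
    [[-0.018, 0.03, 0, 0, 0, -2.4, 50], [-0.018, 0.03, 0, 0, 0, -2.5, 50], [-0.018, 0.03, 0, 0, 0, -2.5, 50], [-0.018, 0.03, 0, 0, 0, 0, 50], [-0.018, 0.03, 0, 0, 0, 0, 50]]
  ]
}}

```text
clock: 10.1
tool_pos: [0.3836, 0.2234, 0.1742]
orientation: [180.0, 11.9, 45.0]
ft_force: [1.1, 1.2, -0.9]
opening: 0.5
```

Request:
{"op": "play_rows", "data": {
  "motion": [
    [[-0.018, 0.03, 0, 0, 0, 0, 50], [-0.018, 0.033, 0, 0, 0, 0, 50], [0, 0, -0.02, 4.2, -4.2, 0, 50], [0, 0, -0.02, 4.2, -4.2, 0, 50], [0, 0, 0, 0, 0, 0, 50]]
  ]
}}

```text
clock: 10.6
tool_pos: [0.3458, 0.2829, 0.1331]
orientation: [180.0, 0.2, 45.0]
ft_force: [0.7, 0.4, -0.5]
opening: 0.501
```

```bash
python3 - <<'E'
from h import *
s=ctrl.state(); print(s['joint_positions'].round(1),s['tool_pos'],s['orientation'],s['ft_force'])
E
```

```text
[-66.8  26.3  28.2 133.  -28.1  26.4 -60.5] [0.34576178 0.28294977 0.13313525] [1.79992788e+02 1.60550584e-01 4.49866643e+01] [ 0.71437816  0.37030641 -0.50932985]
```

Request:
{"op": "play_rows", "data": {
  "motion": [
    [[0, 0, -0.04, 0, 0, 0, 50], [0, 0, -0.04, 0, 0, 0, 50], [0, 0, -0.025, 0, 0, 0, 50], [0, 0, -0.012, 0, 0, 0, 50], [0, 0, 0, 0, 0, 0, 50]]
  ]
}}

```text
clock: 11.1
tool_pos: [0.3485, 0.2856, 0.016]
orientation: [-179.9, 0.2, 45.0]
ft_force: [-0.2, -1.1, 0.3]
opening: 0.499
```

```bash
python3 - <<'E'
from h import *
cap('side','s7.png')
s=ctrl.state(); print(s['tool_pos'],s['orientation'],s['ft_force'])
E
```

```text
[0.34875052 0.28568531 0.01692659] [-1.79910381e+02  1.54759584e-01  4.49605449e+01] [-0.16231731 -0.42652757 -0.4248301 ]
```

View pics/s7.png

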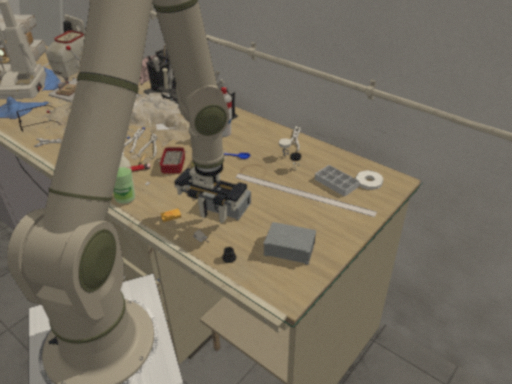

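Request:
{"op": "play_rows", "data": {
  "motion": [
    [[0.005, 0.005, 0, 0, 0, 0, 50], [0.005, 0.005, 0, 0, 0, 0, 50], [0.003, 0.003, 0, 0, 0, 0, 50], [0.003, 0.003, 0, 0, 0, 0, 50], [0.003, 0.003, 0, 0, 0, 0, 50]]
  ]
}}

```text
clock: 11.65
tool_pos: [0.3677, 0.3052, 0.018]
orientation: [-180.0, -0.0, 45.1]
ft_force: [-1.0, -0.2, 0.2]
opening: 0.502
```

Request:
{"op": "play_rows", "data": {
  "motion": [
    [[0.004, 0.004, 0, 0, 0, 0, 50], [0.004, 0.004, 0, 0, 0, 0, 50], [0.005, 0.005, 0, 0, 0, 0, 50], [0.005, 0.005, 0, 0, 0, 0, 50], [0.005, 0.005, 0, 0, 0, 0, 50]]
  ]
}}

```text
clock: 12.15
tool_pos: [0.3911, 0.3281, 0.0176]
orientation: [180.0, -0.0, 45.0]
ft_force: [-0.6, -1.1, -0.2]
opening: 0.501
```

Request:
{"op": "play_rows", "data": {
  "motion": [
    [[0.005, 0.005, 0, 0, 0, 0, 50], [0.005, 0.005, 0, 0, 0, 0, 50], [0.005, 0.005, 0, 0, 0, 0, 50], [0.005, 0.005, 0, 0, 0, 0, 50], [0.003, 0.003, 0, 0, 0, 0, 50]]
  ]
}}

```text
clock: 12.65
tool_pos: [0.4142, 0.3514, 0.0176]
orientation: [180.0, -0.0, 45.0]
ft_force: [-2.2, -2.2, 3.3]
opening: 0.501
```

```bash
python3 - <<'E'
from ca import *
meas('side','s8.png');meas('top','t8.png')
s=ctrl.state(); print(s['tool_pos'],s['orientation'],s['ft_force'])
E
```

```text
side [211 178  48  21 354] [436. 360.] [ 89.6 139.5] 68.5 0.0459 [[355.0, 343.0], [485.0, 292.0], [518.0, 376.0], [388.0, 427.0]]
d [-0.1794 -0.1213 -0.0398 -0.0979] s [-0.219 -0.092 -0.129 -0.256]
top [291 159  15  30 242] [493. 167.] [33.4 68.3] 89.8 0.047 [[459.0, 150.0], [527.0, 150.0], [527.0, 183.0], [459.0, 184.0]]
d [-0.2387 -0.1896 -0.1663 -0.2154] s [-0.008  0.04   0.016 -0.032]
[0.41430333 0.35137364 0.01761839] [ 1.79976931e+02 -7.29647841e-02  4.50463066e+01] [-0.00786074 -0.54084925 -0.63712643]
```

View pics/s8.png

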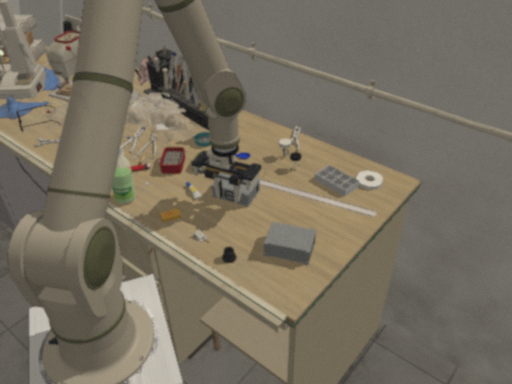

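View pics/t8.png

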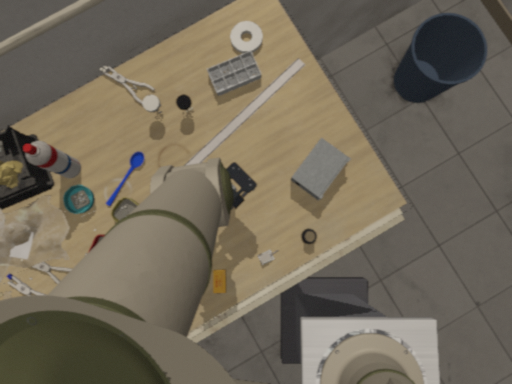

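The gripper hides the crate from both cameras, so I'll push about 30 mm more, then back off and look.

Request:
{"op": "play_rows", "data": {
  "motion": [
    [[0.004, 0.004, 0, 0, 0, 0, 50], [0.005, 0.005, 0, 0, 0, 0, 50], [0.005, 0.005, 0, 0, 0, 0, 50], [0.004, 0.004, 0, 0, 0, 0, 50], [0.003, 0.003, 0, 0, 0, 0, 50]]
  ]
}}

```text
clock: 13.25
tool_pos: [0.4344, 0.3716, 0.0176]
orientation: [-180.0, 0.1, 45.0]
ft_force: [-2.8, -2.6, 3.3]
opening: 0.501
```

Request:
{"op": "play_rows", "data": {
  "motion": [
    [[0, 0, 0, 0, 0, 0, 50], [-0.01, -0.01, 0, 0, 0, 0, 50], [-0.015, -0.015, 0.0, 0, 0, 0, 50], [-0.015, -0.015, 0.04, 0, 0, 0, 50], [0, 0, 0.05, 0, 0, 0, 50]]
  ]
}}

```text
clock: 13.75
tool_pos: [0.3921, 0.3287, 0.1069]
orientation: [-180.0, 0.3, 44.9]
ft_force: [0.8, 0.7, 0.6]
opening: 0.498
```

Request:
{"op": "play_rows", "data": {
  "motion": [
    [[0, -0.03, 0.03, 0, 0, 0, 50], [0.005, -0.04, 0.0, 0, 0, 0, 50], [0.005, -0.04, 0.0, 0, 0, 0, 50], [0.005, -0.04, 0.0, 0, 0, 0, 50], [0.005, -0.04, 0, 0, 0, 0, 50]]
  ]
}}

```text
clock: 14.25
tool_pos: [0.4153, 0.1405, 0.138]
orientation: [179.9, -0.1, 45.1]
ft_force: [1.5, -0.1, 0.4]
opening: 0.501
```

```bash
python3 - <<'E'
from ca import *
meas('side','s9.png',(.38,.75,.25,.6));meas('top','t9.png',(.38,.75,.25,.6))
s=ctrl.state(); print(s['tool_pos'],s['orientation'],s['ft_force'])
E
```

```text
top [ 166  154   61   61 1792] [470. 409.] [ 86.8 120.4] 45.1 0.047 [[396.0, 420.0], [482.0, 335.0], [543.0, 397.0], [458.0, 482.0]]
d [-0.0962 -0.0937 -0.0069 -0.0094] s [-0.246 -0.125 -0.127 -0.248]
[0.41542703 0.13683393 0.13829402] [ 1.79901943e+02 -6.24594766e-02  4.45947476e+01] [-0.18365659 -0.04598232  0.54594924]
```

View pics/s9.png

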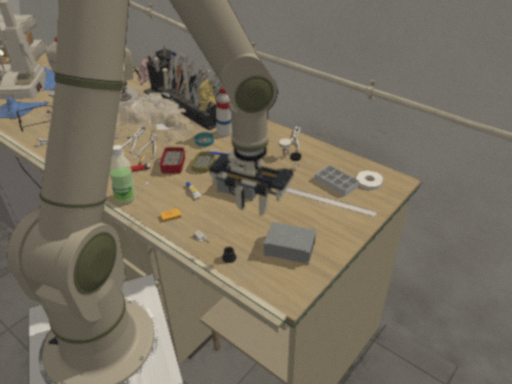

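View pics/t9.png

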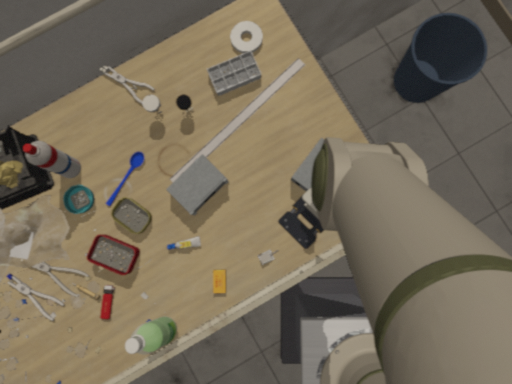

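The crate went straight, still at yaw 45°. Seen from above its rim is about 8 mm short of the tape's centre line, so it already overlaps the near edge by about 5 mm. I'll go back and nudge it 8 mm to centre it.

Request:
{"op": "play_rows", "data": {
  "motion": [
    [[-0.005, 0.04, 0, 0, 0, 0, 50], [-0.005, 0.04, 0.0, 0, 0, 0, 50], [-0.005, 0.04, 0.0, 0, 0, 0, 50], [-0.005, 0.04, 0.0, 0, 0, 0, 50], [-0.005, 0.031, 0, 0, 0, 0, 50]]
  ]
}}

```text
clock: 14.85
tool_pos: [0.389, 0.3364, 0.1377]
orientation: [-180.0, -0.1, 45.2]
ft_force: [0.2, 0.5, 0.3]
opening: 0.495
```

Request:
{"op": "play_rows", "data": {
  "motion": [
    [[0, 0, 0, 0, 0, 0, 50], [0, 0, -0.04, 0, 0, 0, 50], [0, 0, -0.04, 0, 0, 0, 50], [0, 0, -0.03, 0, 0, 0, 50], [0, 0, -0.01, 0, 0, 0, 50]]
  ]
}}

```text
clock: 15.35
tool_pos: [0.3888, 0.3316, 0.0154]
orientation: [180.0, 0.2, 45.0]
ft_force: [-0.2, -0.2, -0.0]
opening: 0.497
```

```bash
python3 - <<'E'
from ca import *
s=ctrl.state(); p=s['tool_pos'];print(p,s['orientation'],s['ft_force'],(p[0]+p[1])*.7071,p[1]-p[0])
E
```

```text
[0.38884093 0.33162239 0.01541184] [1.79995093e+02 1.65314145e-01 4.49950466e+01] [-0.15067253 -0.22376555 -0.04851185] 0.5094396154036175 -0.057218534901587625
```

Request:
{"op": "play_rows", "data": {
  "motion": [
    [[0.01, 0.01, 0, 0, 0, 0, 50], [0.01, 0.01, 0, 0, 0, 0, 50], [0.01, 0.01, 0, 0, 0, 0, 50], [0.005, 0.005, 0, 0, 0, 0, 50], [0.004, 0.004, 0, 0, 0, 0, 50]]
  ]
}}

```text
clock: 15.85
tool_pos: [0.429, 0.3719, 0.0183]
orientation: [180.0, -0.1, 45.0]
ft_force: [-0.9, 0.6, 0.5]
opening: 0.5
```

Request:
{"op": "play_rows", "data": {
  "motion": [
    [[0.003, 0.003, 0, 0, 0, 0, 50], [0.003, 0.003, 0, 0, 0, 0, 50], [0.0025, 0.0025, 0, 0, 0, 0, 50], [0.0017, 0.0017, 0, 0, 0, 0, 50], [0, 0, 0, 0, 0, 0, 50]]
  ]
}}

```text
clock: 16.35
tool_pos: [0.4386, 0.3817, 0.0176]
orientation: [180.0, 0.0, 45.0]
ft_force: [-2.2, -1.4, 2.0]
opening: 0.498
```

Request:
{"op": "play_rows", "data": {
  "motion": [
    [[-0.01, -0.01, 0, 0, 0, 0, 50], [-0.015, -0.015, 0, 0, 0, 0, 50], [-0.015, -0.015, 0.0, 0, 0, 0, 50], [-0.0, -0.0, 0.04, 0, 0, 0, 50], [0, 0, 0.05, 0, 0, 0, 50]]
  ]
}}

```text
clock: 16.85
tool_pos: [0.3983, 0.3408, 0.1073]
orientation: [180.0, 0.2, 45.0]
ft_force: [1.2, 2.0, 1.5]
opening: 0.5
```

Request:
{"op": "play_rows", "data": {
  "motion": [
    [[0, -0.03, 0.04, 0, 0, 0, 50], [0.004, -0.04, 0.04, 0, 0, 0, 50], [0.004, -0.04, 0.04, 0, 0, 0, 50], [0.004, -0.04, 0.0, 0, 0, 0, 50], [0.004, -0.04, 0, 0, 0, 0, 50]]
  ]
}}

```text
clock: 17.35
tool_pos: [0.4149, 0.1608, 0.2195]
orientation: [179.9, -0.3, 45.1]
ft_force: [0.8, 0.4, 0.7]
opening: 0.501
```

Request:
{"op": "play_rows", "data": {
  "motion": [
    [[0, -0.03, 0, 0, 0, 0, 50], [0, -0.04, 0, 0, 0, 0, 50], [0, -0.03, 0, 0, 0, 0, 50], [0, 0, 0, 0, 0, 0, 50], [0, 0, 0, 0, 0, 0, 50]]
  ]
}}

```text
clock: 17.85
tool_pos: [0.4144, 0.0611, 0.2184]
orientation: [180.0, -0.1, 44.9]
ft_force: [0.1, 0.3, 0.7]
opening: 0.5
```

```bash
python3 - <<'E'
from ca import *
meas('side','s10.png',(.38,.75,.25,.6));meas('top','t10.png',(.38,.75,.25,.6)); meas('side',None,(.4,.65,-.1,.25))
s=ctrl.state(); print(s['tool_pos'],s['orientation'],s['ft_force'],s['clock'])
E
```

```text
side [217 172  28  16 213] [446. 404.] [42.9 92.1] 41.5 0.0462 [[400.0, 425.0], [461.0, 356.0], [493.0, 384.0], [432.0, 453.0]]
d [-0.0907 -0.0946 -0.0517 -0.0478] s [-0.246 -0.154 -0.153 -0.245]
top [ 163  152   61   60 1792] [476. 415.] [ 86.8 120.9] 45.1 0.047 [[403.0, 427.0], [488.0, 342.0], [550.0, 403.0], [464.0, 489.0]]
d [-0.087  -0.0844  0.0024 -0.0002] s [-0.246 -0.125 -0.127 -0.248]
side [ 263  222   53   33 1177] [504. 110.] [ 89.6 120.8] 52.6 0.0465 [[429.0, 111.0], [525.0, 38.0], [580.0, 109.0], [484.0, 183.0]]
d [-0.2868 -0.2686 -0.18   -0.1982] s [-0.     0.119  0.106 -0.014]
[0.41411147 0.06229085 0.21814535] [ 1.79981887e+02 -2.36116950e-02  4.51245997e+01] [-0.18574267  0.27353548  0.32345423] 18.0
```

View pics/s10.png

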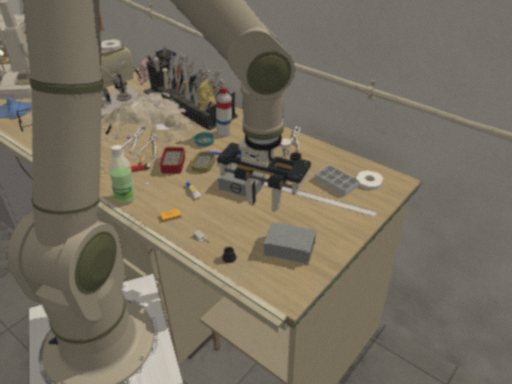

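View pics/t10.png

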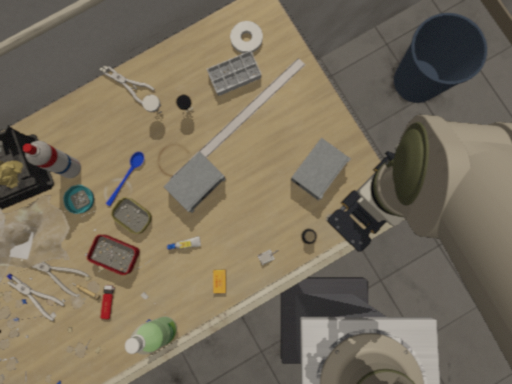

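The stamped crate's rim is on the tape's centre line (+1 mm), with the plain crate lying about 0.18–0.2 m short of it. The other objects are where they started, and the tool is clear of everything.

```bash
python3 -c "
from h import *
print(ctrl.finish_job())"
```

```text
the job is handed in; nothing more can be done
None
```

I tipped both crates over, away from the robot, pushing with the fingers only. The left one turned out to be the stamped one, so I pushed it straight ahead about 110 mm, in two goes, onto the dispatch tape. I handed the job in at about 18 s of the 70 s allowed.

- **Stamped crate:** the last top view shows it lying flat (top at 47 mm), still at yaw 45°, with the middle of its leading rim about 1 mm past the tape's centre line. The tape reaches 13 mm either side of that line. I pushed along the crate's own heading, so the rim's left end extends about 20 mm beyond the end of the tape.
- **Plain crate:** it lies tipped, with its rim about 0.18–0.2 m short of the tape.
- **Bystanders and forces:** in the final pictures the other items look to be where they started; I compared these by eye and did not re-measure them. Wrist force readings stayed within about 5 N.
- **Checks that fell short:** the gripper blocked the final side view of the stamped crate, so the rim-on-tape check rests on the top camera alone. The two cameras' earlier measurements agreed to within about 4 mm.

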